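# Index the slide under the hand press and stroke the press

## Task

Pull up the spring plunger of the indexing slide, move the slide along until the bracket it carries is centred under the hand press (the station with the lever, not the drill guide), and let go so that the pin drops fully home into the hole there. Only then pull the press lever forward and down through its full stroke, ease it back slowly all the way to its rest without letting it snap back, and let go. Leave everything else on the bench where it lies.

Things in the scene. Friction and masses are not known exactly. Their poses are not given: they have to be found in the camera images.
- slide_base: Dark steel base plate of the fixture, 235x250x12, fixed; place and yaw vary. Origin on the bench; x to the fixture's back, y along the slide, z up ('base' axes); spans x -150..+85, y +-125. An aluminium index bar (34 wide, top z = 30) lies along y at x = -120 with five round 10.4 mm holes at y = -60, -30, 0, 30, 60. Stations at x = 0, y = 0 or 60; which holds the press varies
- carriage (a joint): travel (m) of the aluminium slide to base +y, range -0.004..0.125; plunger and nest are at base y = value - 0.060, so holes are at 0, 0.03, 0.06, 0.09, 0.12. Starts at 0 to 0.03, in or between holes. Slides with 1 to 2 N, stays where left. Top z = 44 mm; rear table 56 wide (x -80..32), front tongue 32 wide (x -142..-80)
- plunger (a joint): lift (m) of the upright spring plunger at base x = -120 on the slide: 0 = pin home, 9 mm down in a hole, slide locked; 0.009 = tip level with the bar's top; 0.016 = fully up. Spring pulls down, 3.6 N at 0, 8.4 N at 0.016. Pin 8 mm thick, round tip: released within about 2 mm of a hole it drops in and centres itself; elsewhere it rides on the bar and drops into the next hole it passes
- knob_top (a point): centre of the top face of the plunger's black knob, an upright cylinder 22 across, 26 tall, to be gripped from above; z = 84 mm when home. Under the knob (home) 9 mm are free above a 23 mm wide collar that stands 5 mm above the slide's top
- nest (a point): centre of the nest on the slide, on the flat leg of the 30x25x25 aluminium angle bracket fixed in it; base x = 0, z = 46 mm, 120 mm behind the plunger. This point must come under the punch
- punch_axis (a point): lower end of the punch at rest (9 mm thick, upright), on its vertical axis, z = 78 mm; this point does not move with the punch. It is over the station of the press
- press: hand press, a grey fixed frame with a lever; axes as the base, origin at bench level on the punch axis. Head x -23..75, y +-22, z 95..147 mm, lever above it
- drill_guide: the other station: a plain steel bridge (34 wide, top z = 114 mm) with a brass bush and no lever, fixed, not used; origin at bench level under its bush
- press_lever (a joint): turn (rad) of the press lever: 0 = rest, leaning 20 degrees back (to base +x) from upright; grows as the handle is pulled to the front (base -x) and down, to a stop at 0.85, leaning 29 degrees forward. Full stroke counts above 0.78. Sprung: about 3 N at the handle at rest, 6 N at the end; it returns to rest by itself, violently if let go
- lever_pivot (a point): point on the lever's hinge axis (level, along base y) in line with the grip point, z = 130 mm, 10 mm behind the punch axis
- lever_grip (a point): grip point on the level black rubber handle bar of the lever, 14 mm thick, 60 mm long along base y; 140 mm from the hinge axis; z = 262 mm at rest; moves with the lever. The lever's arm joins the bar at its -y end, 37 mm from this point
- rivet_bin: blue open parts bin, 93x72x42, loose bystander beside the fixture
- spare_bracket: loose aluminium angle 60x25x25, bystander in front of the fixture
- centre_punch: steel centre punch, 108 long, 10 thick, bystander in front of the fixture
- pin_pliers: spring-pin pliers, 187x39x35, bystander
- caliper: caliper, 230x66x16, bystander left of the fixture
- side_cutters: side cutters, 138x52x16, bystander on the right

How it is judged:
By the outcome, as a careful person would: the job done as asked, in the order asked, and still so for the second after the job is handed in, with the robot touching nothing.
It also fails if it takes over 58 s, if anything falls off the work surface, if the arm or the gripper's body presses on something with over 40 N, if the wrist force passes 120 N, or if a joint passes its speed limit or range.

## Robot

A 7-joint arm with a two-finger parallel gripper is mounted at the origin on the work surface; the furniture and walls round the work are solid. World frame = base frame: x ahead of the robot, y to its left, z up, the work surface at z = 0. Lengths are in mm, angles in rad, forces in N, time in s.
With the tool pointing down it reaches from about 350 to 900 mm from the base axis. Payload 7.2 kg.
Tool frame: the origin (TCP) lies midway between the tips of the shut fingers; the grasp point (between the pads) lies 19 mm behind it; z points along the fingers, y is the line along which they close (so a half turn about z gives the same grasp; the last joint's range is limited). The gripper opens to 85 mm and grips with 20 to 120 N. Pads are 22 mm wide; open, the fingers measure 114 mm over their backs; the gripper's body (76 mm by 85 mm) begins 54 mm behind the grasp point. The pads swing forward as they close: fully open they stand 13 mm farther back than shut.
Start: joints at [-1.294, 0.411, -0.013, 1.596, 0.006, 1.134, -0.082], TCP at [211.265, 588.214, 231.297] pointing down, gripper open.
Joint ranges: [-2.95, 2.95], [-0.29, 1.99], [-1.47, 1.44], [0.14, 2.54], [-1.03, 4.17], [0.13, 1.85], [-2.86, 2.86]. Speed limits (rad/s): [2.39, 2.39, 3.01, 3.01, 3.14, 3.14, 3.14].

## Interface

Orientations are given as a unit quaternion [x, y, z, w].
In Python, from workcell import r, eyes, order gives the robot as it stands (r), with the cameras (eyes) and the job (order).
- The arm moves only by the shell command python3 nudge.py 'ROWS' [FORCE]. ROWS is a JSON list of rows, 1 to 20 of them, each of 7 numbers: a rotation vector rx, ry, rz in rad, then dx, dy, dz in mm, then the finger opening in mm; each row is the pose to reach, as a shift and turn from the pose commanded when the command began, along the tool's axes at that moment; what a row does not reach only later rows make up. A row lasts 1/8 s, in which the tool goes at most 62.5 mm and 0.188 rad, less where a joint would pass 70% of its speed; a pose out of reach is approached as far as the arm can. The fingers move at their own pace and stop on an object; FORCE is the grip in N (left out, the last holds). Time passes only in rows, so rows that do not move let the fingers close. It prints the time, the measured TCP pose, the force, the opening and the grip force at its end.
- r.read_state(): the state, without advancing time (a new reading comes with each control period).
- eyes.get_image(name): name is "scene" or "top"; returns the picture (384x512x3 uint8, red, green, blue); there is no depth.
- eyes.camera_params(name): a dict with "K" (3x3 intrinsics, pixels), "origin" and "attitude" of the camera in the world. Camera axes: x right, y up, looking along -z (the intrinsics and any distortion apply to the point x, -y, -z); pixel columns grow to the right and rows downward; lengths in mm; the calibration is good to about 2 mm. A picture is of the moment at which its call begins. camera_params takes no time and is no camera call.
- order.finish_job(): hands the job in; it is judged then, once.
The state is a dict: "time_s": time; "joint_pos": joint angles; "qvel": joint speeds; "joint_efforts": joint torques, N m; "tcp_pos": TCP position; "eef_rot": TCP orientation; "contact_force": force on the tool from outside, world axes, zero at the start; "wrist_torque": the same for the moment, N m; "grip_width": finger opening in mm; "gripper_force": force on a finger pad.
Only numpy, scipy, OpenCV 4.12 (cv2) and the standard library are available. Lean on these libraries where they do the work, as an engineer would, in place of code of your own. Each camera call takes 0.05 s, during which the arm holds its last target. There are 200 camera calls.

## Working session

There is one attempt and no reset: what is moved stays moved. The work goes in short steps, Python scripts to look and compute and a shell command to move; the robot and the scene stay as the last step left them, time stands still between calls to the robot, and variables do not carry over. Pictures are saved under pics/ and viewed, at most 10 in all, crops included, and the job is handed in when it is done.

```bash
ls; mkdir -p pics; python3 - <<'E'
from workcell import r, eyes, order
import cv2
for n in ("scene","top"):
    im=eyes.get_image(n); cv2.imwrite(f"pics/{n}0.png",cv2.resize(im[:,:,::-1],(800,600),interpolation=cv2.INTER_CUBIC))
    print(n,eyes.camera_params(n))
print(r.read_state())
E
```

```text
nudge.py
pics
workcell.py
scene {'K': array([[453.07186209,   0.        , 256.58175516],
       [  0.        , 453.07186209, 197.28778475],
       [  0.        ,   0.        ,   1.        ]]), 'origin': array([ -13.51670414, -522.40746784, 1100.41620741]), 'attitude': array([ 0.34429995, -0.1125472 , -0.30663478,  0.88020781])}
top {'K': array([[464.85779633,   0.        , 263.74470967],
       [  0.        , 464.85779633, 189.15256181],
       [  0.        ,   0.        ,   1.        ]]), 'origin': array([ 412.44740901,  139.30345562, 1297.59255239]), 'attitude': array([ 0.02301108, -0.0280918 , -0.70285231,  0.71040832])}
{'time_s': 0.1, 'joint_pos': array([-1.29420555,  0.4118706 , -0.01272355,  1.59696843,  0.00560905,
        1.13430587, -0.08219333]), 'qvel': array([ 0.00085346, -0.00313431,  0.00087079, -0.00322642, -0.00186989,
        0.0005569 ,  0.00064095]), 'joint_efforts': array([ 2.55720253e-03, -6.01825333e+01,  6.84350040e-01, -3.00091588e+01,
        1.41326457e-02,  6.41451203e-03,  4.12238205e-05]), 'tcp_pos': array([211.12850478, 587.77575277, 230.50221982]), 'eef_rot': array([ 1.71520349e-01,  9.85180286e-01, -7.54528687e-04, -7.51980207e-05]), 'contact_force': array([0.03274194, 0.4010738 , 0.29229651]), 'wrist_torque': array([-0.00413441,  0.02834119, -0.03385743]), 'gripper_force': 0.0, 'grip_width': 85.34581232779146}
```

View pics/scene0.png

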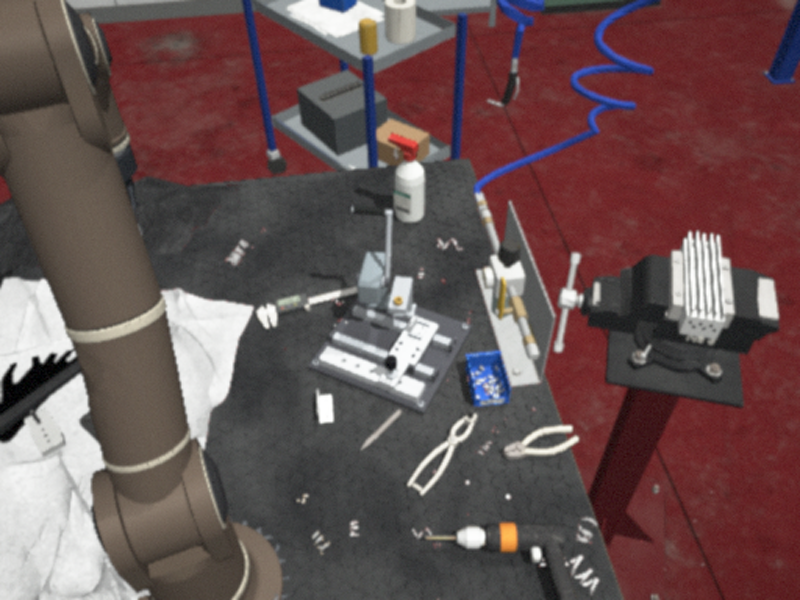

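View pics/top0.png

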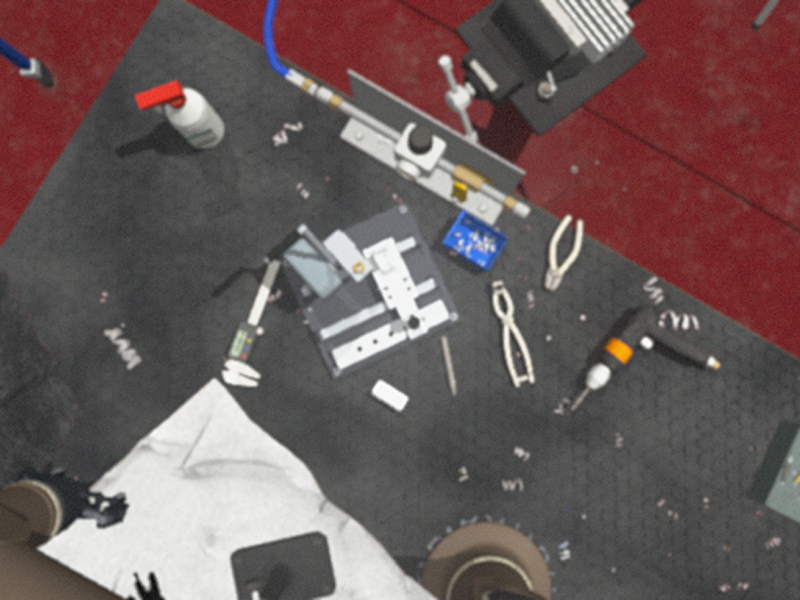

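The scene and top views show the fixture: the press (lever) at the left station, the drill guide (brass bush) at the middle, the carriage at the right end, and the knob near (415,322) in the top view. I'll zoom in.

```bash
python3 - <<'E'
from workcell import r, eyes, order
import cv2,numpy as np
a=eyes.get_image("top")[130:255,170:303]; b=eyes.get_image("scene")[125:265,192:306]
f=lambda i,s:cv2.resize(i[:,:,::-1],None,fx=s,fy=s,interpolation=cv2.INTER_CUBIC)
cv2.imwrite("pics/topz.png",f(a,4.5)); cv2.imwrite("pics/scz.png",f(b,4))
E
```

```text
(no output)
```

View pics/topz.png

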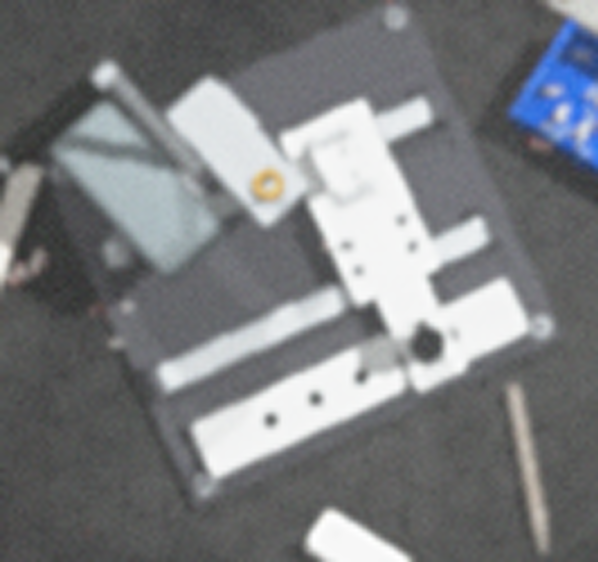

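View pics/scz.png

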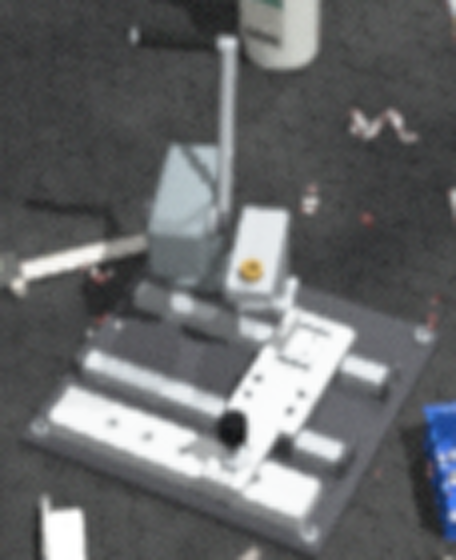

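```bash
cat > h.py <<'E'
from workcell import r, eyes, order
import numpy as np
from scipy.spatial.transform import Rotation as R
from scipy.optimize import least_squares
P={n:eyes.camera_params(n) for n in("scene","top")}
def proj(n,X):
    p=P[n]; c=R.from_quat(p["attitude"]).inv().apply(np.atleast_2d(X)-p["origin"])
    c=c*[1,-1,-1]; q=c@p["K"].T; return q[:,:2]/q[:,2:]
def world(b,L):
    return R.from_euler('z',b[2]).apply(np.atleast_2d(L))+[b[0],b[1],0]
def tri(a,b):  # top pixel a, scene pixel b
    f=lambda X:np.r_[proj("top",X)[0]-a,proj("scene",X)[0]-b]
    s=least_squares(f,[450,200,50]); return s.x,s.fun
crop=lambda u,o,s:(np.array(u)+.5)/s-.5+np.array(o)
E
cat > fit.py <<'E'
from h import *
T=lambda u:crop(u,(170,130),4.5); S=lambda u:crop(u,(192,125),4)
obs=[("top",(-120,60,30),T((271,420))),("top",(-120,30,30),T((316,398))),("top",(-120,0,30),T((361,376))),
("top",(-120,-60,30),T((455,333))),("top",(0,0,114),T((267,185))),("scene",(0,0,114),S((251,268))),
("scene",(-120,60,30),S((113,423))),("scene",(-120,30,30),S((147,436))),
("scene",(-150,125,12),S((22,437))),("scene",(-150,-125,12),S((310,555))),("scene",(85,-125,12),S((437,335))),
("top",(-150,125,12),T((195,507))),("top",(-150,-125,12),T((553,333))),("top",(85,-125,12),T((405,5))),
("top",(57.9,23,265),T((105,75))),("scene",(57.9,23,265),S((228,42)))]
f=lambda b:np.concatenate([proj(n,world(b,L))[0]-p for n,L,p in obs])
s=least_squares(f,[500,150,.4],loss='soft_l1'); b=s.x
print(b,np.degrees(b[2])); print(np.round(f(b).reshape(-1,2),1))
for name,t,sc in(("bush",(267,185),(251,268)),("hole60",(271,420),(113,423)),("hole30",(316,398),(147,436)),("knobtop",(427,341),(232,421)),("armtip",(105,75),(228,42)),("nest",(345,170),(312,345))):
    X,e=tri(T(t),S(sc)); L=R.from_euler('z',-b[2]).apply(X-[b[0],b[1],0]); print(name,X.round(1),L.round(1),e.round(1))
E
python3 fit.py
```

```text
[5.44363274e+02 2.21443319e+02 4.58285248e-01] 26.257810501402393
[[-0.1  0.4]
 [-0.1  0.5]
 [-0.2  0.6]
 [-1.2  0.6]
 [-0.3  0.1]
 [-0.3 -0.9]
 [-0.7 -0.3]
 [-0.4 -0.2]
 [-1.  -0.2]
 [ 2.  -0.5]
 [ 0.6 -1.3]
 [ 0.5  1.2]
 [ 2.7  0.5]
 [-1.1 -2.3]
 [10.8 -1.8]
 [ 6.1  3.2]]
bush [545.  221.  110.1] [  0.4  -0.7 110.1] [ 0. -0. -0.  0.]
hole60 [411.5 221.8  28. ] [-119.    59.1   28. ] [ 0.1 -0.1 -0.2  0. ]
hole30 [424.7 195.   28.5] [-119.    29.3   28.5] [-0.  0.  0. -0.]
knobtop [457.1 129.1  86. ] [-119.1  -44.2   86. ] [-0.2  0.3  0.4 -0. ]
armtip [582.3 292.  262.9] [ 65.3  46.5 262.9] [ 0.1 -0.1 -0.1  0. ]
nest [564. 177.  47.] [ -2.  -48.5  47. ] [ 0.6 -0.9 -1.2  0.1]
```

```bash
cat >> fit.py <<'E'
print()
iT=lambda q:(q-[170,130]+.5)*4.5-.5; iS=lambda q:(q-[192,125]+.5)*4-.5
for n,L in (("head",(-23,38,147)),("head",(-23,82,147)),("head",(75,82,147)),("head",(75,38,147)),("piv",(10,60,130)),("grip",(57.9,60,262)),("barR",(57.9,30,262)),("barL",(57.9,90,262))):
    X=world(b,L); print(n,L,iT(proj("top",X)[0]).round(),iS(proj("scene",X)[0]).round())
E
python3 fit.py | tail -8
python3 - <<'E'
import sys; sys.path.insert(0,'.')
from workcell import r, eyes, order
import cv2,numpy as np
a=eyes.get_image("top")[130:200,150:220]; b=eyes.get_image("scene")[125:205,192:262]
f=lambda i:cv2.resize(cv2.convertScaleAbs(i[:,:,::-1],alpha=1.8,beta=20),(560,560*i.shape[0]//i.shape[1]),interpolation=cv2.INTER_CUBIC)
A,B=f(a),f(b); 
H=max(len(A),len(B)); A=cv2.copyMakeBorder(A,0,H-len(A),0,0,0); 
o=cv2.resize(np.hstack([A,B]),None,fx=.714,fy=.714,interpolation=cv2.INTER_AREA); print(o.shape); cv2.imwrite("pics/lev.png",o)
E
```

```text
head (-23, 38, 147) [217. 246.] [189. 238.]
head (-23, 82, 147) [145. 280.] [136. 220.]
head (75, 82, 147) [ 70. 121.] [196. 139.]
head (75, 38, 147) [142.  87.] [247. 155.]
piv (10, 60, 130) [159. 212.] [184. 217.]
grip (57.9, 60, 262) [ 87. 100.] [206.  44.]
barR (57.9, 30, 262) [142.  74.] [244.  55.]
barL (57.9, 90, 262) [ 33. 126.] [169.  33.]
(457, 800, 3)
```

View pics/lev.png

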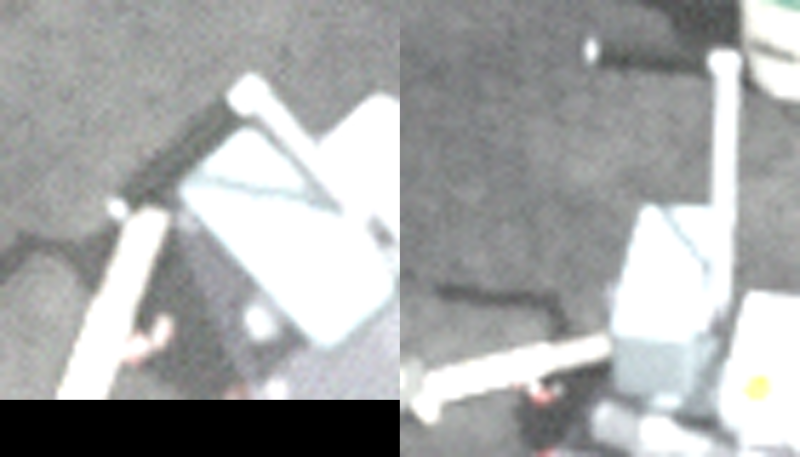

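```bash
cat > fit2.py <<'E'
from h import *
b0=np.array([544.36,221.44,.4583])
T=lambda u:crop(u,(150,130),5.714); S=lambda u:crop((u[0]-400,u[1]),(192,125),5.714)
C=[(-23,22,147),(75,22,147),(75,-22,147),(-23,-22,147)]
obs=[("top",C[0],T((318,345))),("top",C[1],T((182,188))),("top",C[2],T((248,130))),("top",C[3],T((395,285))),
("scene",C[0],S((612,338))),("scene",C[1],S((650,205))),("scene",C[3],S((695,345))),
("top",(57.9,-37,262),T((248,95))),("scene",(57.9,-37,262),S((723,63))),
("top",(57.9,30,262),T((118,207))),("scene",(57.9,30,262),S((592,50)))]
f=lambda b:np.concatenate([proj(n,world(b,L))[0]-p for n,L,p in obs])
s=least_squares(f,[520,275,.6],loss='soft_l1'); b=s.x
print(b,np.degrees(b[2]),"in base:",R.from_euler('z',-b0[2]).apply([*(b[:2]-b0[:2]),0])); print(np.round(f(b).reshape(-1,2),1))
for i,j in((0,4),(1,5),(3,6),(7,8),(9,10)): X,e=tri(obs[i][2],obs[j][2]); print(X.round(1),R.from_euler('z',-b[2]).apply(X-[b[0],b[1],0]).round(1),e.round(1))
print("grip",world(b,(57.9,0,262)),"pivot",world(b,(10,0,130)))
E
python3 fit2.py
```

```text
[518.60239064 274.39040245   0.79091433] 45.31605333008778 in base: [ 0.32696182 58.8820232   0.        ]
[[ 1.2  2.2]
 [-2.5  1.7]
 [-1.4 -0.5]
 [ 0.4  0.3]
 [-1.1 -1.8]
 [-2.7 -1. ]
 [-0.8 -1.9]
 [ 1.2 -1.4]
 [ 1.8 -0.3]
 [ 2.4 -0.2]
 [ 1.7  0.5]]
[493.2 278.4 131.5] [-15.   20.9 131.5] [-0.  0.  0. -0.]
[560.9 337.3 143.8] [ 74.4  14.2 143.8] [ 0.1 -0.1 -0.2  0. ]
[520.4 244.1 136. ] [-20.3 -22.5 136. ] [ 0.2 -0.3 -0.4  0. ]
[582.2 292.6 260.9] [ 57.7 -32.4 260.9] [-0.1  0.2  0.3 -0. ]
[537.3 342.7 260.5] [ 61.7  34.7 260.5] [-0.1  0.2  0.3 -0. ]
grip [[559.3174113  315.55710128 262.        ]] pivot [[525.63434585 281.50036771 130.        ]]
```

```bash
cat >> h.py <<'E'
def plan(p,Rt=None):
    s=r.read_state(); q=R.from_quat(s["eef_rot"]); 
    d=q.inv().apply(np.array(p)-s["tcp_pos"]); print("shift",d.round(1), "rv",(q.inv()*Rt).as_rotvec().round(3) if Rt is not None else "")
def down(az):  # tool z down, tool y at world azimuth az (rad)
    y=np.array([np.cos(az),np.sin(az),0]); z=np.array([0,0,-1.]); return R.from_matrix(np.c_[np.cross(y,z),y,z])
E
python3 - <<'E'
from h import *
s=r.read_state();print(R.from_quat(s["eef_rot"]).as_matrix().round(3))
for k in(0,1): plan([457,129,170],down(.4583+np.pi/2+k*np.pi))
E
python3 nudge.py '[[0,0,-0.4,-190,-170,20,60],[0,0,-0.8,-386,-349,40,60],[0,0,-0.803,-386.5,-349,61,60],[0,0,-0.803,-386.5,-349,61,60],[0,0,-0.803,-386.5,-349,61,60],[0,0,-0.803,-386.5,-349,61,60],[0,0,-0.803,-386.5,-349,61,60],[0,0,-0.803,-386.5,-349,61,60],[0,0,-0.803,-386.5,-349,61,60],[0,0,-0.803,-386.5,-349,61,60],[0,0,-0.803,-386.5,-349,61,60],[0,0,-0.803,-386.5,-349,61,60]]' 30
python3 -c "
from h import *
s=r.read_state();print(s['time_s'],s['joint_pos'].round(2),s['contact_force'].round(1));plan([457,129,170],down(.4583+np.pi/2));plan([457,129,62],down(.4583+np.pi/2))"
```

```text
time_s: 1.8
tcp_pos: [456.6, 130.5, 170.4]
eef_rot: [-0.228, 0.974, 0.0, 0.0]
contact_force: [-0.1, 0.1, -0.3]
grip_width: 59.9
gripper_force: 0.0
1.8 [-0.47  0.22  0.1   2.03 -0.03  0.89  1.68] [-0.1  0.1 -0.3]
shift [ 0.3 -1.5  0.4] rv [0.    0.    0.002]
shift [  0.4  -1.5 108.4] rv [0.    0.    0.002]
```

```bash
python3 nudge.py '[[0,0,0,0.4,-1.5,50,60],[0,0,0,0.4,-1.5,90,60],[0,0,0,0.4,-1.5,108,60],[0,0,0,0.4,-1.5,108,60],[0,0,0,0.4,-1.5,108,30]]' 30
python3 nudge.py '[[0,0,0,0,0,0,10],[0,0,0,0,0,0,10],[0,0,0,0,0,0,10],[0,0,0,0,0,0,10],[0,0,0,0,0,0,10]]' 40
```

```text
time_s: 2.42
tcp_pos: [457.8, 128.4, 63.1]
eef_rot: [-0.228, 0.974, 0.0, 0.001]
contact_force: [-0.4, -0.1, -0.4]
grip_width: 42.9
gripper_force: 0.0
time_s: 3.05
tcp_pos: [458.3, 127.8, 63.4]
eef_rot: [-0.227, 0.974, 0.0, 0.001]
contact_force: [-0.8, -0.4, 5.9]
grip_width: 20.8
gripper_force: 39.9
```

```bash
python3 nudge.py '[[0,0,0,0,0,-2,10],[0,0,0,0,0,-4,10],[0,0,0,0,0,-5,10],[0,0,0,0,0,-5,10],[0,0,0,0,0,-5,10]]'
python3 -c "
from h import *
im=eyes.get_image('top')[130:255,170:303];import cv2
a=cv2.resize(im[:,:,::-1],(400,376)); b=cv2.resize(eyes.get_image('scene')[125:265,192:306][:,:,::-1],(400,491))
o=np.zeros((500,800,3),np.uint8);o[:376,:400]=a;o[:491,400:]=b;cv2.imwrite('pics/g1.png',o)
b0=[544.36,221.44,.4583]
d=R.from_euler('z',.4583).apply([0,104.2,0]);q=R.from_quat(r.read_state()['eef_rot']);print(q.inv().apply(d))
s=r.read_state();print(R.from_euler('z',-.4583).apply(s['tcp_pos']-[544.36,221.44,0]))"
```

```text
time_s: 3.68
tcp_pos: [458.0, 127.8, 67.3]
eef_rot: [-0.227, 0.974, 0.0, 0.001]
contact_force: [4.9, 1.4, -8.4]
grip_width: 20.8
gripper_force: 39.4
[ 5.89347453e-03  1.04199998e+02 -1.79681109e-02]
[-118.82405267  -45.74069058   67.34753924]
```

View pics/g1.png

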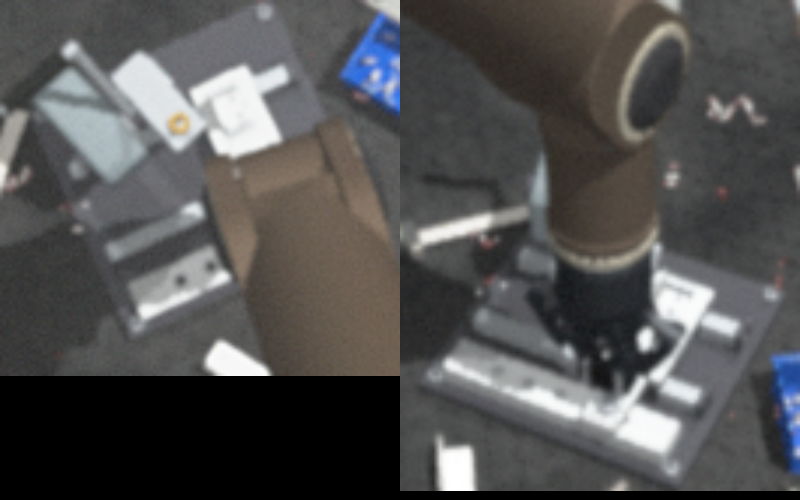

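Gripped; the plunger is up (about 8 N on the tool) and the image shows the fingers on the knob. Now I slide along base +y.

```bash
python3 nudge.py '[[0,0,0,0,5,0,10],[0,0,0,0,15,0,10],[0,0,0,0,28,0,10],[0,0,0,0,42,0,10],[0,0,0,0,56,0,10],[0,0,0,0,70,0,10],[0,0,0,0,84,0,10],[0,0,0,0,95,0,10],[0,0,0,0,102,0,10],[0,0,0,0,105,0,10],[0,0,0,0,105,0,10],[0,0,0,0,105,0,10]]'
cat > st.py <<'E'
from h import *
s=r.read_state();R0=R.from_euler('z',-.4583)
print(s["time_s"],"base pos",R0.apply(s['tcp_pos']-[544.36,221.44,0]).round(1),"F base",R0.apply(s["contact_force"]).round(1),s["grip_width"].round(1),s["joint_pos"].round(2))
E
python3 st.py
```

```text
time_s: 5.28
tcp_pos: [412.3, 222.9, 67.6]
eef_rot: [-0.227, 0.974, 0.001, 0.002]
contact_force: [6.1, 3.9, -8.5]
grip_width: 20.9
gripper_force: 39.5Traceback (most recent call last):
  File "st.py", line 3, in <module>
    print(s["time_s"],"base pos",R0.apply(s['tcp_pos']-[544.36,221.44,0]).round(1),"F base",R0.apply(s["contact_force"]).round(1),s["grip_width"].round(1),s["joint_pos"].round(2))
                                                                                                                                  ^^^^^^^^^^^^^^^^^^^^^
AttributeError: 'float' object has no attribute 'round'
```

```bash
sed -i 's/s\["grip_width"\].round(1),//' st.py; python3 nudge.py '[[0,0,0,-0.5,0,2,10],[0,0,0,-1,0,4,10],[0,0,0,-1,0,6,10],[0,0,0,-1,0,8,10],[0,0,0,-1,0,8,10]]'; python3 st.py
```

```text
time_s: 5.9
tcp_pos: [412.3, 223.0, 59.3]
eef_rot: [-0.227, 0.974, 0.0, 0.001]
contact_force: [3.9, 4.5, -7.7]
grip_width: 20.2
gripper_force: 39.5
5.9 base pos [-117.8   59.8   59.3] F base [ 5.5  2.3 -7.7] [-0.65  0.39  0.07  2.14 -0.04  0.62  1.47]
```

```bash
python3 nudge.py '[[0,0,0,0,0,1.5,10],[0,0,0,0,0,3,10],[0,0,0,0,0,4,10],[0,0,0,0,0,4,10],[0,0,0,0,0,4,10]]'; python3 st.py
```

```text
time_s: 6.52
tcp_pos: [412.2, 223.1, 55.6]
eef_rot: [-0.227, 0.974, 0.001, 0.001]
contact_force: [3.0, 4.0, -4.2]
grip_width: 20.7
gripper_force: 39.8
6.525 base pos [-117.7   60.    55.6] F base [ 4.5  2.3 -4.2] [-0.65  0.4   0.07  2.14 -0.05  0.61  1.47]
```

Spring force is down to about 4 N, so the pin is going into the hole. I'll release, rise, and swing aside to look.

```bash
python3 nudge.py '[[0,0,0,0,0,0,25],[0,0,0,0,0,0,40],[0,0,0,0,0,0,60],[0,0,0,0,0,0,60],[0,0,0,0,0,-50,60],[0,0,0,0,0,-110,60],[0,0,0.1,0,0,-170,60],[0,0,0.3,0,40,-230,60],[0,0,0.5,0,100,-260,60],[0,0,0.7,0,160,-260,60],[0,0,0.9,0,200,-260,60],[0,0,1,0,200,-260,60],[0,0,1,0,200,-260,60],[0,0,1,0,200,-260,60]]'; python3 st.py
python3 -c "
from h import *;import cv2
a=cv2.resize(eyes.get_image('top')[130:255,170:303][:,:,::-1],None,fx=3,fy=3,interpolation=2); b=cv2.resize(eyes.get_image('scene')[125:265,192:306][:,:,::-1],None,fx=3.5,fy=3.5,interpolation=2)
o=np.zeros((490,798,3),np.uint8);o[:375,:399]=a;o[:,399:]=b;cv2.imwrite('pics/g2.png',o)"
```

```text
time_s: 8.28
tcp_pos: [323.9, 400.7, 315.2]
eef_rot: [0.266, 0.964, -0.0, 0.0]
contact_force: [0.1, -0.6, 0.7]
grip_width: 60.1
gripper_force: 0.0
8.275 base pos [-118.4  258.3  315.2] F base [-0.1 -0.6  0.7] [-1.01  0.16  0.02  1.74 -0.    1.24  0.05]
```

View pics/g2.png

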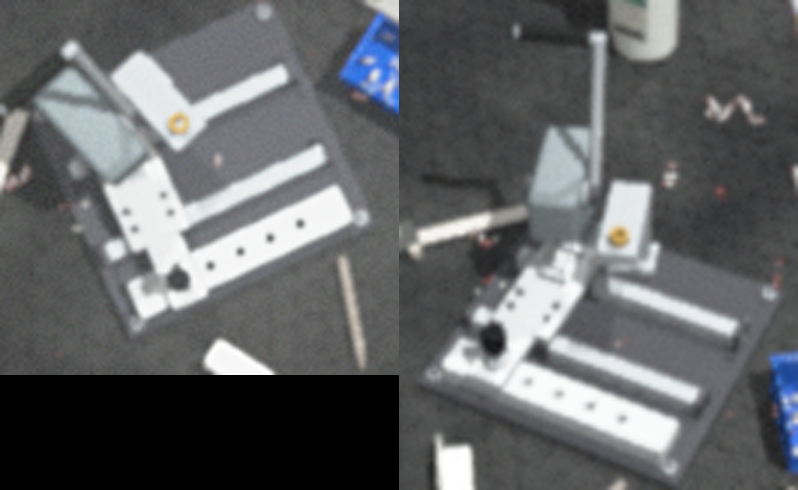

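```bash
cat > kn.py <<'E'
from h import *
import cv2
f=lambda n,o,s:cv2.imread(n)
def blob(im,c,rad,th=55):
    g=cv2.cvtColor(im,cv2.COLOR_BGR2GRAY); m=(g<th).astype(np.uint8)
    k,l,st,ce=cv2.connectedComponentsWithStats(m); y,x=[int(v) for v in (c[1],c[0])]
    i=l[y,x]; return ce[i],st[i]
def go(top,ct,st_,sc,cs,ss):
    a,sa=blob(top,ct,0);b,sb=blob(sc,cs,0); print(a.round(1),sa,b.round(1),sb)
    X,e=tri(crop(a,(170,130),st_),crop(b,(192,125),ss)); print(X.round(1),R.from_euler('z',-.4583).apply(X-[544.36,221.44,0]).round(1),e.round(2))
go(cv2.imread("pics/topz.png"),(427,343),4.5,cv2.imread("pics/scz.png"),(232,428),4)
rs=lambda n,s:cv2.resize(n[:,:,::-1],None,fx=s,fy=s,interpolation=cv2.INTER_CUBIC)
go(rs(eyes.get_image("top")[130:255,170:303],4.5),(267,416),4.5,rs(eyes.get_image("scene")[125:265,192:306],4),(107,384),4)
E
python3 kn.py
```

```text
[298.9 280.6] [     0      0    598    562 335524] [230.9 429.7] [218 415  25  32 618]
[504.2 207.6 -40.7] [-42.2   5.3 -40.7] [ 0.87 -1.29 -1.71  0.16]
[298.6 280.5] [     0      0    598    562 335938] [106.3 388.4] [ 94 373  25  32 587]
[465.1 226.1  29.7] [-69.   39.3  29.7] [-7.37 11.16 14.99 -1.15]
```

```bash
sed -i 's/th=55/th=65/; s/blob(im,c,rad,th=65):/blob(im,c,rad,th=65):\n    im=im.copy(); q=np.zeros(im.shape[:2],np.uint8); cv2.circle(q,c,26,1,-1); im[q==0]=255/; s/i=l\[y,x\]/i=1+st[1:,4].argmax()/' kn.py; python3 kn.py
```

```text
Traceback (most recent call last):
  File "kn.py", line 12, in <module>
    go(cv2.imread("pics/topz.png"),(427,343),4.5,cv2.imread("pics/scz.png"),(232,428),4)
    ~~^^^^^^^^^^^^^^^^^^^^^^^^^^^^^^^^^^^^^^^^^^^^^^^^^^^^^^^^^^^^^^^^^^^^^^^^^^^^^^^^^^
  File "kn.py", line 10, in go
    a,sa=blob(top,ct,0);b,sb=blob(sc,cs,0); print(a.round(1),sa,b.round(1),sb)
         ~~~~^^^^^^^^^^
  File "kn.py", line 8, in blob
    i=1+st[1:,4].argmax(); return ce[i],st[i]
        ~~~~~~~~~~~~~~~^^
ValueError: attempt to get argmax of an empty sequence
```

```bash
sed -i 's/th=65/th=100/' kn.py; python3 kn.py
```

```text
[426.4 344.3] [413 330  27  29 576] [228.9 429.8] [ 206  412   40   39 1014]
[455.1 129.6  77. ] [-120.7  -42.8   77. ] [-0.28  0.42  0.55 -0.05]
[266.6 419.4] [253 404  28  29 603] [103.9 387.6] [  82  369   39   40 1024]
[410.4 222.5  70.4] [-119.7   60.3   70.4] [-0.29  0.44  0.59 -0.04]
```

```bash
python3 -c "
from h import *
plan([558.5,318,315],down(.76));plan([558.5,318,315],down(.76+np.pi))"
```

```text
shift [-244.    49.9    0.4] rv [0.    0.    0.269]
shift [-244.    49.9    0.4] rv [-0.     0.    -2.873]
```

```bash
python3 nudge.py '[[0,0,0.1,-60,12,0,60],[0,0,0.2,-120,25,0,60],[0,0,0.269,-180,37,0,60],[0,0,0.269,-244,50,0,60],[0,0,0.269,-244,50,0,60],[0,0,0.269,-244,50,0,60],[0,0,0.269,-244,50,0,60]]' 30; python3 -c "
from h import *
plan([558.5,318,243],down(.76)); print(r.read_state()['joint_pos'].round(2))"
```

```text
time_s: 9.45
tcp_pos: [556.9, 319.8, 315.5]
eef_rot: [0.393, 0.919, 0.0, -0.0]
contact_force: [0.2, 0.3, 0.3]
grip_width: 59.8
gripper_force: 0.0
shift [-2.4 -0.1 72.5] rv [ 0.    -0.001  0.002]
[-0.73  0.39  0.2   1.44 -0.08  1.32  0.23]
```

```bash
python3 nudge.py '[[0,0,0,0,0,25,60],[0,0,0,0,0,50,60],[0,0,0,0,0,65,60],[0,0,0,0,0,72,60],[0,0,0,0,0,72,60],[0,0,0,0,0,72,60]]'; python3 -c "
from h import *;import cv2
a=cv2.resize(eyes.get_image('top')[110:220,150:280][:,:,::-1],(400,338),interpolation=2); b=cv2.resize(eyes.get_image('scene')[85:205,192:306][:,:,::-1],(400,421),interpolation=2)
o=np.zeros((421,800,3),np.uint8);o[:338,:400]=a;o[:,400:]=b;cv2.imwrite('pics/g3.png',o)"
```

```text
time_s: 10.2
tcp_pos: [558.6, 318.9, 244.3]
eef_rot: [0.394, 0.919, 0.001, 0.0]
contact_force: [-0.0, -0.8, -0.9]
grip_width: 59.8
gripper_force: 0.0
```

View pics/g3.png

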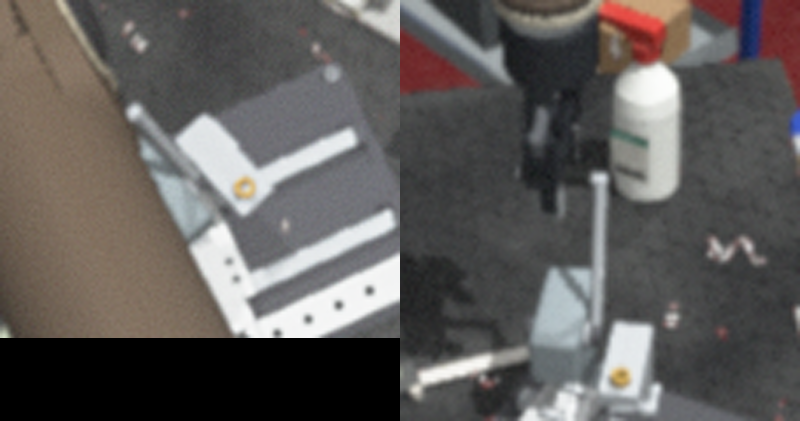

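The fingers straddle the bar, with the front finger in front of the arm tip at about (598,178) in the right crop. Closing.

```bash
python3 nudge.py '[[0,0,0,0,0,0,35],[0,0,0,0,0,0,5],[0,0,0,0,0,0,5],[0,0,0,0,0,0,5],[0,0,0,0,0,0,5],[0,0,0,0,0,0,5],[0,0,0,0,0,0,5]]' 30; python3 -c "
from h import *
s=r.read_state();t=s['tcp_pos'];print(R.from_euler('z',-.76).apply(s['contact_force']).round(1))
y=.76;q=R.from_quat(s['eef_rot'])
# arc shifts relative to rest along lever arc, in tool axes
for k in np.arange(0,.9,.05):
    a=np.radians(20)-k; d=np.array([140*(np.sin(a)-np.sin(np.radians(20))),0,140*(np.cos(a)-np.cos(np.radians(20)))])
    print(round(k,2),q.inv().apply(R.from_euler('z',y).apply(d)).round(1))"
```

```text
time_s: 11.18
tcp_pos: [558.4, 318.8, 243.6]
eef_rot: [0.394, 0.919, 0.0, 0.0]
contact_force: [3.5, 3.2, 1.6]
grip_width: 12.7
gripper_force: 29.4
[ 4.7 -0.1  1.6]
0.0 [0. 0. 0.]
0.05 [ 0.  -6.6 -2.2]
0.1 [  0.  -13.4  -4.1]
0.15 [  0.  -20.2  -5.7]
0.2 [  0.  -27.1  -6.9]
0.25 [  0.  -34.   -7.8]
0.3 [  0.  -41.   -8.3]
0.35 [  0.  -48.   -8.5]
0.4 [  0.  -55.   -8.3]
0.45 [  0.  -62.   -7.8]
0.5 [  0.  -68.9  -6.9]
0.55 [  0.  -75.8  -5.7]
0.6 [  0.  -82.6  -4.1]
0.65 [  0.  -89.4  -2.2]
0.7 [  0. -96.   0.]
0.75 [   0.  -102.5    2.6]
0.8 [   0.  -108.9    5.5]
0.85 [   0.  -115.1    8.7]
```

```bash
cat > sl.py <<'E'
from h import *
s=r.read_state();print(R.from_euler('z',-.76).apply(s['contact_force']).round(1),R.from_euler('z',-.76).apply(s['tcp_pos']-[558.4,318.8,243.6]).round(1),s["wrist_torque"].round(2),s["joint_pos"].round(2))
E
python3 nudge.py '[[0,0,0,0,-3.5,-1.1,5],[0,0,0,0,-10,-3.1,5],[0,0,0,0,-20,-5.7,5],[0,0,0,0,-30.5,-7.4,5],[0,0,0,0,-41,-8.3,5],[0,0,0,0,-51,-8.4,5],[0,0,0,0,-55,-8.3,5],[0,0,0,0,-55,-8.3,5]]' 30; python3 sl.py
```

```text
time_s: 12.18
tcp_pos: [519.2, 282.3, 253.9]
eef_rot: [0.394, 0.919, 0.003, 0.001]
contact_force: [2.5, 4.3, 9.3]
grip_width: 12.9
gripper_force: 29.5
[4.8 1.4 9.3] [-53.6   0.6  10.3] [ 1.01 -0.66 -0.1 ] [-0.73  0.33  0.19  1.67 -0.07  1.14  0.24]
```

```bash
python3 nudge.py '[[0,0,0,0,-7,-1.5,5],[0,0,0,0,-17,-0.5,5],[0,0,0,0,-27.6,2.2,5],[0,0,0,0,-37.7,5.5,5],[0,0,0,0,-47.5,9,5],[0,0,0,0,-54,12,5],[0,0,0,0,-57,13.5,5],[0,0,0,0,-57,13.5,5],[0,0,0,0,-57,13.5,5]]' 30; python3 sl.py
```

```text
time_s: 13.3
tcp_pos: [477.0, 243.0, 239.2]
eef_rot: [0.394, 0.919, 0.002, 0.0]
contact_force: [0.4, 4.9, 5.0]
grip_width: 12.9
gripper_force: 30.5
[3.7 3.3 5. ] [-111.2    1.1   -4.4] [ 1.19 -0.27 -0.1 ] [-0.72  0.25  0.19  1.82 -0.05  1.08  0.25]
```

```bash
python3 nudge.py '[[0,0,0,0,-2.5,2,5],[0,0,0,0,-5,3.5,5],[0,0,0,0,-7,5,5],[0,0,0,0,-7,5,5],[0,0,0,0,-7,5,5]]' 30; python3 sl.py
python3 -c "
from h import *;import cv2
a=cv2.resize(eyes.get_image('top')[110:220,150:280][:,:,::-1],(400,338),interpolation=2); b=cv2.resize(eyes.get_image('scene')[105:225,192:306][:,:,::-1],(400,421),interpolation=2)
o=np.zeros((421,800,3),np.uint8);o[:338,:400]=a;o[:,400:]=b;cv2.imwrite('pics/g4.png',o)"
```

```text
time_s: 13.92
tcp_pos: [474.5, 240.6, 237.0]
eef_rot: [0.394, 0.919, 0.005, 0.002]
contact_force: [3.5, 9.7, 17.5]
grip_width: 12.6
gripper_force: 31.8
[ 9.2  4.7 17.5] [-114.7    1.1   -6.6] [ 2.08 -0.82 -0.1 ] [-0.72  0.24  0.19  1.83 -0.05  1.06  0.26]
```

View pics/g4.png

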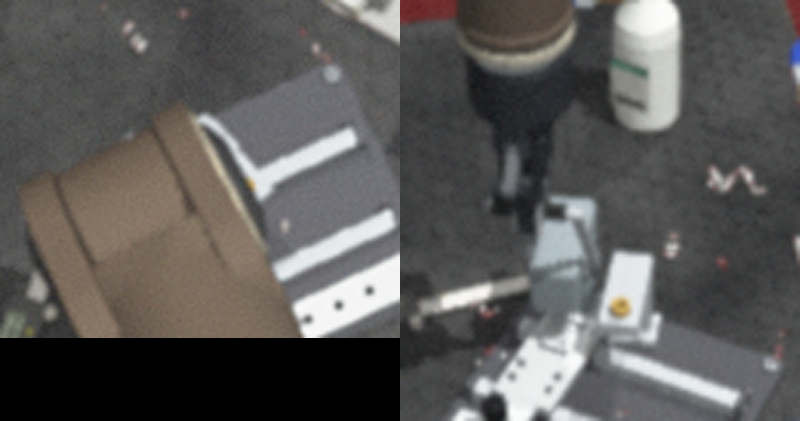

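At the stop (force jump, 0.85 rad; the picture shows the lever leaning forward). Easing back.

```bash
python3 nudge.py '[[0,0,0,0,2,-1.1,5],[0,0,0,0,4,-2.2,5],[0,0,0,0,7,-4,5],[0,0,0,0,10,-5.7,5],[0,0,0,0,13,-7.2,5],[0,0,0,0,16.5,-8.7,5],[0,0,0,0,20,-10,5],[0,0,0,0,23,-11.2,5],[0,0,0,0,26.5,-12.5,5],[0,0,0,0,30,-13.7,5],[0,0,0,0,33,-14.7,5],[0,0,0,0,36.4,-15.7,5],[0,0,0,0,40,-16.5,5],[0,0,0,0,43.2,-17.2,5],[0,0,0,0,46.5,-17.8,5],[0,0,0,0,50,-18.2,5],[0,0,0,0,53.5,-18.7,5],[0,0,0,0,57,-19.2,5],[0,0,0,0,60.5,-19.5,5],[0,0,0,0,64,-19.7,5]]' 30; python3 sl.py
```

```text
time_s: 16.52
tcp_pos: [518.1, 280.9, 252.3]
eef_rot: [0.394, 0.919, -0.0, -0.0]
contact_force: [-2.5, 4.9, -1.6]
grip_width: 12.8
gripper_force: 31.3
[ 1.6  5.3 -1.6] [-55.3   0.3   8.7] [ 0.82  0.69 -0.13] [-0.73  0.33  0.19  1.67 -0.07  1.15  0.24]
```

```bash
python3 nudge.py '[[0,0,0,0,3.5,0.4,5],[0,0,0,0,7,0.8,5],[0,0,0,0,10.5,0.9,5],[0,0,0,0,14,1,5],[0,0,0,0,17.5,1.3,5],[0,0,0,0,21,1.5,5],[0,0,0,0,24.5,2,5],[0,0,0,0,28,2.5,5],[0,0,0,0,31.5,3.2,5],[0,0,0,0,35,3.8,5],[0,0,0,0,38.5,4.6,5],[0,0,0,0,41.6,5.4,5],[0,0,0,0,45,6.4,5],[0,0,0,0,48.4,7.3,5],[0,0,0,0,51,8.2,5],[0,0,0,0,53.5,9,5],[0,0,0,0,55,9.5,5],[0,0,0,0,56,9.8,5],[0,0,0,0,56,9.8,5],[0,0,0,0,56,9.8,5]]' 30; python3 sl.py
```

```text
time_s: 19.02
tcp_pos: [559.1, 318.8, 242.8]
eef_rot: [0.395, 0.919, -0.0, 0.0]
contact_force: [0.7, 0.1, -2.3]
grip_width: 12.7
gripper_force: 32.3
[ 0.6 -0.4 -2.3] [ 0.5 -0.5 -0.8] [-0.22 -0.14 -0.1 ] [-0.73  0.44  0.19  1.54 -0.09  1.17  0.24]
```

```bash
python3 nudge.py '[[0,0,0,0,1,0.3,5],[0,0,0,0,2,0.6,5],[0,0,0,0,2,0.6,5],[0,0,0,0,2,0.6,5]]' 30; python3 sl.py
```

```text
time_s: 19.52
tcp_pos: [559.5, 319.2, 242.6]
eef_rot: [0.395, 0.919, -0.001, -0.001]
contact_force: [-5.0, -5.1, 3.5]
grip_width: 13.0
gripper_force: 32.9
[-7.1 -0.3  3.5] [ 1.1 -0.4 -1. ] [-1.32  1.13 -0.12] [-0.73  0.44  0.19  1.54 -0.09  1.18  0.24]
```

The lever is firm against its rest stop. Releasing and retreating upward.

```bash
python3 nudge.py '[[0,0,0,0,-0.5,0,18],[0,0,0,0,-0.5,0,30],[0,0,0,0,-0.5,0,60],[0,0,0,0,-0.5,0,60],[0,0,0,0,-0.5,0,60],[0,0,0,0,-0.5,-25,60],[0,0,0,0,-0.5,-60,60],[0,0,0,0,-0.5,-90,60],[0,0,0,60,-20,-90,60],[0,0,0,120,-50,-90,60],[0,0,0,180,-50,-90,60],[0,0,0,240,-50,-90,60],[0,0,0,240,-50,-90,60],[0,0,0,240,-50,-90,60]]'; python3 kn.py | tail -2
python3 -c "
from h import *;import cv2
a=cv2.resize(eyes.get_image('top')[130:255,170:303][:,:,::-1],None,fx=3,fy=3,interpolation=2); b=cv2.resize(eyes.get_image('scene')[125:265,192:306][:,:,::-1],None,fx=3.5,fy=3.5,interpolation=2)
o=np.zeros((490,798,3),np.uint8);o[:375,:399]=a;o[:,399:]=b;cv2.imwrite('pics/g5.png',o)"
```

```text
time_s: 21.28
tcp_pos: [359.1, 459.9, 332.3]
eef_rot: [0.394, 0.919, -0.0, 0.0]
contact_force: [0.4, -0.8, 0.2]
grip_width: 60.3
gripper_force: 0.0
[266.8 419.4] [253 404  28  29 611] [103.8 387.5] [  82  369   39   40 1029]
[410.3 222.5  70.6] [-119.7   60.2   70.6] [-0.29  0.45  0.6  -0.04]
```

View pics/g5.png

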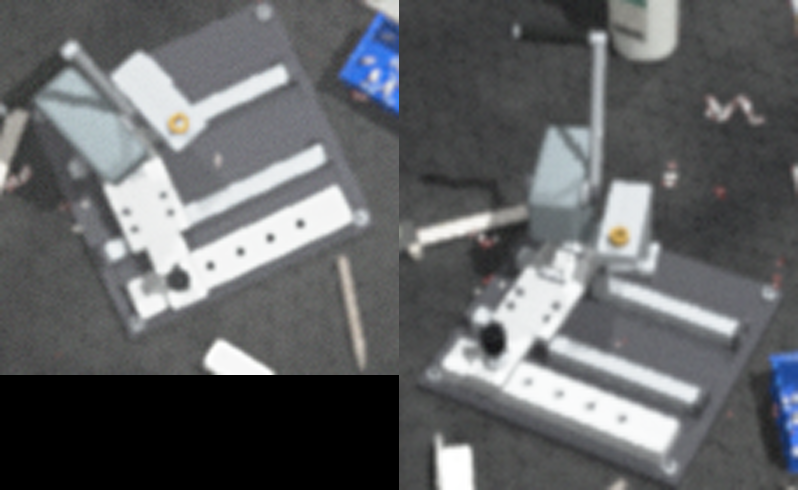

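The lever is back at rest, with its arm tip at (598,38) as before the stroke. The slide sits at the press with the knob still down, and nothing else has moved. Handing in.

```bash
python3 -c "
from workcell import r, eyes, order
print(order.finish_job())"
```

```text
the job is handed in; nothing more can be done
None
```

I handed the job in at about 21 s of the 58 s: the slide is pinned under the press, the lever had its full stroke and was eased back to its rest stop, and nothing else appears to have moved; how it was judged was not reported.

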